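# Hold the lantern lid half-way to its lock

### The job

Fit the loose steel lid onto the tealight lantern: lower it so that its two lugs drop through the slots of the collar and the lid sits flat, then turn it clockwise (seen from above) half-way to the lock, until the grip bar points at the two small studs, stopping before the latch clicks. Finish while still gripping the lid and holding it there, so that I can hook the carrying handle on: do not let go. Leave the bowl, the lighter case and the two tumblers where they stand.

Things in the scene. Friction and masses are not known exactly. Their poses are not given: they have to be found in the camera images.
- lid: Loose round steel lid, about 0.2 kg, standing on the table on its plug. Origin: centre of underside; z up. Plug 52 mm in diameter, z 0 to 14 mm; at its foot two lugs, at +x and -x, 12 mm wide (y), z 0 to 5 mm, reaching 32.5 mm from the axis; cap plate 80 mm in diameter, z 14 to 18 mm; grip bar on top. A half turn of the lid makes no difference.
- lid_bar (a point): Centre of the lid's dark wooden grip bar, 34 mm above the lid's origin, axes as the lid's. The bar stands upright on the cap plate: 46 mm long along x (the same direction as the lugs), 14 mm thick along y, z 18 to 50 mm above the lid's origin. Pinch it across its thickness from above.
- lantern: Square clear acrylic lantern with stone foot and steel top, 110 x 110 mm; it does not move. Origin: centre of underside; z up. Its shut glass door is on the -x side. On the flat top (131 mm above the table) stands the round bayonet collar, outer diameter 78 mm, top at 151 mm.
- collar (a point): Centre of the collar's top face, 151 mm above the table, axes as the lantern's. Its lip (5 mm thick, opening 56 mm in diameter) has two slots, at +x and -x. With its bar along the lantern's x the lid drops in: seated, its cap plate rests on the collar and its origin is 14 mm below this point. The lugs then run under the lip with 4 mm of play in height.
- slot (a point): Middle of the slot at +x, at the collar's top, 31.5 mm from its axis; the slots are 16 mm wide and reach out to 35 mm. From the slots the seated lid turns only clockwise seen from above (yaw decreasing), about 95 degrees to a stop: 45 degrees is half-way, from about 60 the latch is pushed, at about 92 it clicks behind a lug. It turns freely, with no spring back.
- stud (a point): Top of one of two dark studs, 5 mm thick, 8 mm high, on the lantern's steel top, 56 mm from the collar's axis at the +x -y and -x +y corners (this one +x -y). They mark the half-way position: the grip bar points at them when the lid is turned 45 degrees clockwise from the slots.
- latch (a joint): Spring latch in the collar, 76 degrees clockwise from the slot at +x: 0 at rest, grows (m) as a lug pushes it outward on the way to the lock, up to 0.0015 (spring 0.8 N/mm). Only its small dark tab is seen on the collar's outside.
- bowl: Bystander: matte black ceramic bowl, 120 mm wide, 50 mm high. Origin: centre of its underside.
- lighter_case: Bystander: flat stainless lighter case, 57 x 38 x 13 mm. Origin: centre of its underside.
- tumbler_a: Bystander: amber glass tumbler, 68 mm wide, 85 mm high, the one nearer to the robot. Origin: centre of its underside.
- tumbler_b: Bystander: amber glass tumbler, 68 mm wide, 85 mm high, farther out to the side. Origin: centre of its underside.
Mind the look-alikes: they are no part of the job. What is shaped like the lid but blue or purple is not meant.

How it is judged:
By the outcome, as a careful person would: the job done as asked, in the order asked, and still so for the second after the job is handed in, while the arm keeps its last pose, push and grip.
It also fails if it takes over 45 s, if anything falls off the work surface, if the arm or the gripper's body presses on something with over 40 N, if the wrist force passes 120 N, or if a joint passes its speed limit or range.

### The arm

A 6-joint arm with a two-finger parallel gripper is mounted at the origin on the work surface. World frame = base frame: x ahead of the robot, y to its left, z up, the work surface at z = 0. Lengths are in m, angles in degrees, forces in N, time in s.
With the tool pointing down it reaches from about 0.25 to 0.775 m from the base axis. Payload 4 kg.
Tool frame: the origin (TCP) lies midway between the tips of the shut fingers; the grasp point (between the pads) lies 19 mm behind it; z points along the fingers, y is the direction in which the jaws open and shut (so a half turn about z gives the same grasp; the last joint's range is limited). The gripper opens to 85 mm and grips with 20 to 120 N. Pads are 22 mm wide; open, the fingers measure 114 mm over their backs; the gripper's body (76 mm by 85 mm) begins 54 mm behind the grasp point. The pads swing forward as they close: fully open they stand 13 mm farther back than shut.
Start: joints at [-77.126, 4.996, 78.535, -0, 96.463, -5.907], TCP at [0.177, -0.521, 0.231] pointing down, gripper open.
Joint ranges: [-177.83, 177.83], [-43.37, 116.18], [15.69, 146.23], [-61.86, 241.86], [9.47, 152.12], [-147.06, 147.06]. Speed limits (degrees/s): [159.86, 159.86, 180, 180, 180, 180].

### API

Orientations are given as [roll, pitch, yaw] about the fixed x, y, z axes, in that order (R = Rz(yaw) Ry(pitch) Rx(roll)).
In Python, from workcell import * gives the robot as it stands.
- The arm moves only by the tool jog_arm, never from a script. Its argument "plan" is one flat list of numbers, 7 for each row, row after row: the turn, a rotation vector about the tool's x, y, z in degrees, then the shift along the tool's x, y, z in mm, then the closure in counts, from 0 (fully open) to 255 (shut). A call has 1 to 5 rows; each row shifts and turns the pose as measured when the row begins, along the tool's axes as they then stand; what a row does not reach is not made up. A row lasts 1/10 s, in which the tool goes at most 50 mm and 8.59 degrees, less where a joint would pass 70% of its speed; a pose out of reach is approached as far as the arm can. A call with a gripper value outside its range is refused whole. The fingers move at their own pace and stop on an object; "force" is the grip in N (left out, the last holds). Time passes only in rows, so rows that do not move let the fingers close. It gives the time, the measured TCP pose, the force and the opening at its end, in the units of the state.
- sense(): the state, without advancing time (a new reading comes with each control period).
- capture(name): name is "scene" or "side" or "wrist"; returns the picture (420x560x3 uint8, blue, green, red); there is no depth.
- calibration(name): a dict with "vfov" (degrees; the focal length in pixels is half the picture's height over the tangent of half this angle, whatever the lens; pixels are square), "cx", "cy" (the principal point, pixels), "origin" and "orientation" of the camera in the world. Camera axes: x right, y down, z forward; pixel columns grow to the right and rows downward; lengths in m; the calibration is good to about 2 mm. The wrist camera is an equidistant fisheye: a pixel r from the principal point sees the ray r / f radians off the axis. A picture is of the moment at which its call begins: read the wrist's pose just before it. calibration takes no time and is no camera call; for the wrist camera it gives the pose at the moment of the call.
- sign_off(): hands the job in, once; it reports no verdict.
The state is a dict: "t": time; "joint_positions": joint angles; "qd": joint speeds; "effort": joint torques, N m; "tcp_pos": TCP position; "ee_rot": TCP orientation; "contact_force": force on the tool from outside, world axes, zero at the start; "torque": the same for the moment, N m; "gripper_width": finger opening in m.
Only numpy, scipy, OpenCV 4.12 (cv2) and the standard library are available. Lean on these libraries where they do the work, as an engineer would, in place of code of your own. Each camera call takes 0.05 s, during which the arm holds its last target. There are 200 camera calls.

## Working session

There is one attempt and no reset: what is moved stays moved. The work goes in short steps, Python scripts to look and compute and a tool call to move; the robot and the scene stay as the last step left them, time stands still between calls to the robot, and variables do not carry over. Pictures are saved under pics/ and viewed, about 8 in all and at most 12, crops included, and the job is handed in when it is done.

Besides the shell and the picture viewer there is one more tool, called after ">>>" in YAML: its name, and indented under it one key for each argument. jog_arm: Moves the arm, as the interface text tells. Its arguments: {"type":"object","properties":{"plan":{"type":"array"},"force":{"type":"number"}},"required":["plan"]}

```bash
ls; mkdir -p pics
python3 - <<'E'
from workcell import *
import cv2
for n in ("scene","side"):
    cv2.imwrite(f"pics/{n}0.png",capture(n)); c=calibration(n); print(n,c)
s=sense();c=calibration("wrist");cv2.imwrite("pics/wrist0.png",capture("wrist"));print(c);print(s)
E
```

```text
pics
scene {'vfov': 56.961953532234105, 'cx': 287.50034184861386, 'cy': 208.63221317677954, 'origin': array([ 0.95030053, -0.58650159,  0.87537037]), 'orientation': array([-138.61433749,    0.87548313,   27.37098089])}
side {'vfov': 49.09513471925304, 'cx': 284.7546935646936, 'cy': 211.71591158347678, 'origin': array([0.48868223, 0.8595411 , 0.95316862]), 'orientation': array([-134.06662598,   -0.71124798, -170.18100635])}
{'vfov': 65.70646984690485, 'cx': 279.4880126495623, 'cy': 202.11612514161413, 'origin': array([ 0.24243414, -0.49871556,  0.37258241]), 'orientation': array([ 1.64276342e+02,  1.09821701e-01, -7.11621733e+01])}
{'t': 0.1, 'joint_positions': array([-7.71249766e+01,  5.03860409e+00,  7.86175865e+01,  2.90923030e-04,
        9.64625137e+01, -5.90642395e+00]), 'qd': array([-0.00068703, -0.14387742, -0.23613919, -0.01855008, -0.16984996,
       -0.10261802]), 'effort': array([ 2.14388368e-03, -3.53013039e+01, -3.14219391e+01, -2.83743930e-04,
        7.88005942e-03,  6.64855477e-06]), 'tcp_pos': array([ 0.17698101, -0.5202724 ,  0.2302073 ]), 'ee_rot': array([-1.79881956e+02, -1.25027526e-02,  1.87814669e+01]), 'contact_force': array([ 0.22965678, -0.02028736,  1.55328901]), 'torque': array([-0.02279561,  0.01871198, -0.03949905]), 'gripper_width': 0.08537038435743577}
```

View pics/scene0.png

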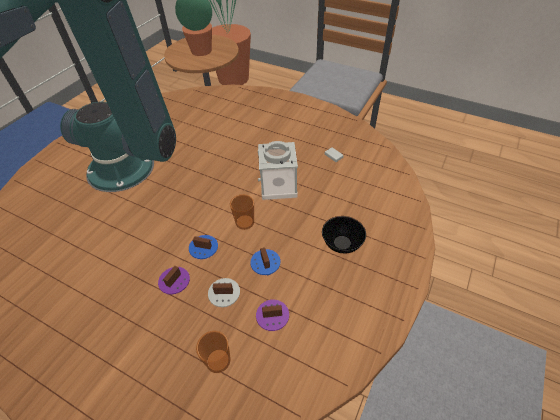

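View pics/side0.png

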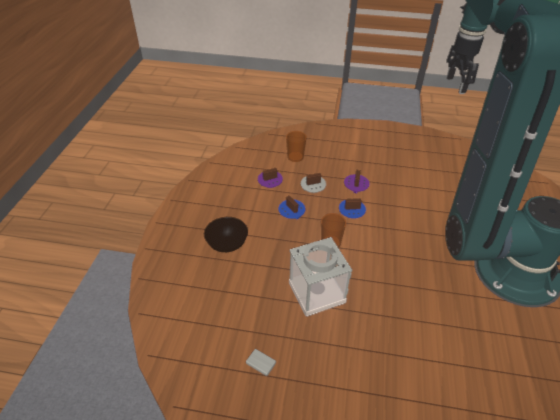

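Scene view: candidates are the grey lid (224,292), the blue ones (203,246) and (266,261), and the purple ones (174,280) and (272,315). I choose the grey one, which the side view shows at (313,184). The lantern collar is at (277,153) in scene and (320,258) in side. I'll check close crops.

```bash
cat > h.py <<'E'
import numpy as np, cv2
from scipy.spatial.transform import Rotation as R
def ray(c,uv,H=420):
    f=H/2/np.tan(np.radians(c["vfov"]/2)); d=np.array([(uv[0]-c["cx"])/f,(uv[1]-c["cy"])/f,1.])
    if c.get("fish"):
        r=np.hypot(d[0],d[1]); d=np.array([d[0]/r*np.sin(r),d[1]/r*np.sin(r),np.cos(r)]) if r>1e-9 else d
    return R.from_euler("xyz",c["orientation"],degrees=True).apply(d)
def onplane(c,uv,z):
    d=ray(c,uv); o=np.asarray(c["origin"]); return o+d*(z-o[2])/d[2]
def blobs(m,amin=30):
    n,l,s,ce=cv2.connectedComponentsWithStats(m.astype(np.uint8)); return [(s[i],ce[i],l==i) for i in range(1,n) if s[i,4]>=amin]
E
python3 - <<'E'
from workcell import *
from h import *
S=cv2.imread("pics/scene0.png");D=cv2.imread("pics/side0.png")
def cr(I,x,y,w=30,h=30): return cv2.resize(I[y-h:y+h,x-w:x+w],(400,300) if 0 else (360,300),interpolation=cv2.INTER_CUBIC)
cv2.imwrite("pics/crop1.png",np.vstack([np.hstack([cr(S,224,292,24,20),cr(S,277,160,30,25)]),np.hstack([cr(D,313,184,24,20),cr(D,320,262,36,30)])]))
for n,I,p in (("scene",S,(224,292)),("side",D,(313,184))):
    c=calibration(n); x,y=p
    hsv=cv2.cvtColor(I,cv2.COLOR_BGR2HSV)
    m=np.zeros(I.shape[:2],bool); w=(hsv[...,1]<70)&(hsv[...,2]>110); m[y-22:y+22,x-22:x+22]=w[y-22:y+22,x-22:x+22]
    b=max(blobs(m),key=lambda b:b[0][4]); cnt=cv2.findContours(b[2].astype(np.uint8),cv2.RETR_EXTERNAL,cv2.CHAIN_APPROX_NONE)[0][0]
    e=cv2.minEnclosingCircle(cnt); x0,y0,ww,hh,_=b[0]
    print(n,b[0],"lid",onplane(c,(x0+ww/2-.5,y0+hh/2-.5),.017))
    hull=cv2.fillConvexPoly(np.zeros(I.shape[:2],np.uint8),cv2.convexHull(cnt),1)
E
```

```text
scene [208 278  32  29 521] lid [ 0.5755391  -0.23802689  0.017     ]
side [301 177  25  16 223] lid [ 0.57631049 -0.2320618   0.017     ]
```

View pics/crop1.png

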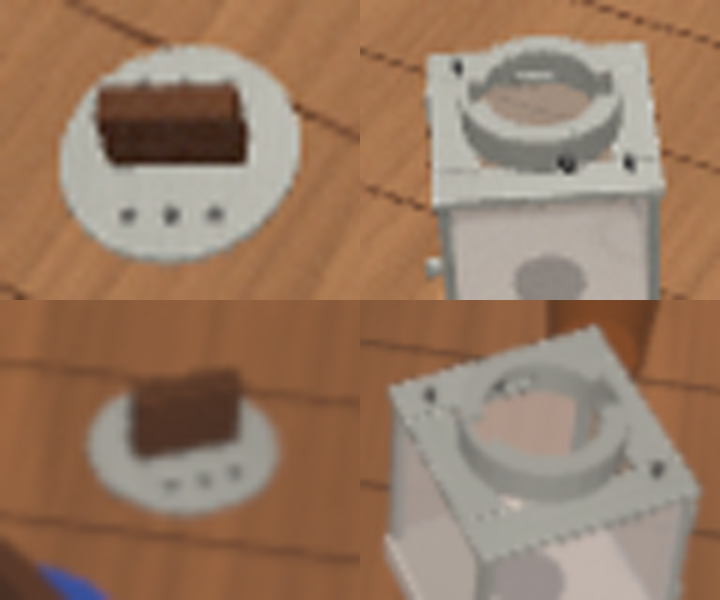

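Crops: the grey lid with its brown bar is confirmed. The lantern top has studs in scene crop at (457,67) and (629,162), and the slots appear near the stud-less diagonals. The door knob is on the left at (432,268). Next I compute the poses.

Run:
```python
from workcell import *
from h import *
np.set_printoptions(precision=4,suppress=True)
cs=calibration("scene");cd=calibration("side")
fs=lambda p,s,o:(o[0]+p[0]/s-.5,o[1]+p[1]/s-.5)
ang=lambda a,b:np.degrees(np.arctan2(*(b-a)[1::-1]))
L=[onplane(cs,fs(p,7.5,(200,272)),.05) for p in((100,103),(241,102))]
print("bar scene",(L[0]+L[1])/2,ang(*L),np.linalg.norm(L[1]-L[0]))
L=[onplane(cd,fs(((p[0]),p[1]-300),7.5,(289,164)),.05) for p in((130,380),(240,373))]
print("bar side",(L[0]+L[1])/2,ang(*L),np.linalg.norm(L[1]-L[0]))
for n,c,s,o,C,S in(("scene",cs,6,(247,135),[(430,55),(643,43),(665,190),(435,207)],[(457,67),(629,162)]),
  ("side",cd,5,(284,232),[(390,388),(595,325),(698,490),(485,558)],[(430,395),(657,469)])):
    oy=0 if n=="scene" else 300
    P=np.array([onplane(c,fs((p[0]-360,p[1]-oy),s,o),.131) for p in C]); Q=np.array([onplane(c,fs((p[0]-360,p[1]-oy),s,o),.137) for p in S])
    print(n,P[:,:2].tolist(),"ctr",P.mean(0),"edges",[ang(P[i],P[(i+1)%4]) for i in range(4)],[np.linalg.norm(P[i]-P[(i+1)%4]) for i in range(4)])
    print(" studs",Q[:,:2].tolist(),Q.mean(0),ang(*Q),np.linalg.norm(Q[0]-Q[1]))
print("knob",onplane(cs,fs((432-360,268),6,(247,135)),.06))
```

```text
bar scene [ 0.5768 -0.2372  0.05  ] 27.321685716152487 0.04573930778378587
bar side [ 0.5792 -0.2445  0.05  ] -163.64241512478324 0.04590915044231416
scene [[0.43956343993479896, 0.18297855556753517], [0.5312161313710156, 0.23881054783563782], [0.5897447082082834, 0.14586792485636368], [0.4981264973769835, 0.08719506268739508]] ctr [0.5147 0.1637 0.131 ] edges [np.float64(31.348483891364324), np.float64(-57.800228001564236), np.float64(-147.36425281263163), np.float64(121.4420639243389)] [np.float64(0.10731927696424264), np.float64(0.10983590247666494), np.float64(0.10879522650846087), np.float64(0.1122680239662944)]
 studs [[0.46039305532291325, 0.17466256771977817], [0.5686327101552244, 0.14992647203980936]] [0.5145 0.1623 0.137 ] -12.872789661102372 0.1110301639542446
side [[0.5906742227797025, 0.14436655463391246], [0.4989295686614959, 0.08599791988447048], [0.44237788575648823, 0.17978824379938463], [0.5329000540377794, 0.23540440374406135]] ctr [0.5162 0.1614 0.131 ] edges [np.float64(-147.53517659030442), np.float64(121.08823767907198), np.float64(31.566262350445943), np.float64(-57.600092923396204)] [np.float64(0.10873812156637215), np.float64(0.10952039855411892), np.float64(0.10624227123578572), np.float64(0.10782274595103968)]
 studs [[0.5707320946107197, 0.15048231884736252], [0.4620054347172414, 0.17588186551884188]] [0.5164 0.1632 0.137 ] 166.85098941097857 0.1116540350489348
knob [0.4762 0.1119 0.06  ]
```

```bash
cat >> h.py <<'E'
def delta(s,xyz,yaw):
    r=R.from_euler("xyz",s["ee_rot"],degrees=True); t=R.from_euler("xyz",[180,0,yaw],degrees=True)
    d=r.inv().apply(np.array(xyz)-s["tcp_pos"])*1e3; w=(r.inv()*t).as_rotvec(degrees=True)
    np.set_printoptions(precision=2,suppress=True); print("t",s["t"],"rotvec",w,"shift",d,"tcp",s["tcp_pos"]*1e3,"rot",s["ee_rot"],"F",s["contact_force"],"w",s["gripper_width"])
E
python3 -c "
from workcell import *
from h import *
delta(sense(),[.577,-.237,.18],25)"
```

```text
t 0.15 rotvec [-0.11 -0.02 -6.22] shift [ 469.93 -139.34   50.68] tcp [ 176.98 -520.32  230.34] rot [-179.89   -0.01   18.78] F [0.51 0.13 0.14] w 0.08542630902526939
```

>>> jog_arm:
  plan: [0,0,-1,40,-12,4,0,0,0,-1,40,-12,4,0,0,0,-1,40,-12,4,0,0,0,-1,40,-12,4,0,0,0,-1,40,-12,4,0]
  force: 40

```text
t: 0.65
tcp_pos: [0.3433, -0.393, 0.2072]
ee_rot: [-179.8, 0.1, 23.3]
contact_force: [0.6, -0.5, -0.0]
gripper_width: 0.0855
```

>>> jog_arm:
  plan: [0,0,-1,40,-12,4,0,0,0,0,40,-12,4,0,0,0,0,40,-12,4,0,0,0,0,40,-12,4,0,0,0,0,30,-10,4,0]

```text
t: 1.15
tcp_pos: [0.4984, -0.2546, 0.1843]
ee_rot: [-179.6, 0.1, 24.4]
contact_force: [-0.0, -0.5, 0.1]
gripper_width: 0.0851
```

```bash
python3 -c "
from workcell import *
from h import *
delta(sense(),[.577,-.237,.18],25)"
```

```text
t 1.15 rotvec [-0.36  0.14 -0.61] shift [78.84 16.41  3.97] tcp [ 498.44 -254.63  184.26] rot [-179.64    0.14   24.39] F [-0.02 -0.48  0.06] w 0.08513490781657926
```

>>> jog_arm:
  plan: [0,0,0,35,7,2,0,0,0,0,30,6,2,0,0,0,0,14,3,0,0,0,0,0,0,0,0,0]

```text
t: 1.55
tcp_pos: [0.5814, -0.2297, 0.176]
ee_rot: [-179.3, 0.3, 24.8]
contact_force: [-0.1, 0.5, 0.4]
gripper_width: 0.0854
```

```bash
python3 -c "
from workcell import *
from h import *
s=sense();delta(s,[.577,-.237,.18],25)
c=calibration('wrist');c['fish']=1;I=capture('wrist');cv2.imwrite('pics/w1.png',I);print(c)
np.save('c1.npy',c,allow_pickle=True)
"
```

```text
t 1.55 rotvec [-0.67  0.29 -0.17] shift [-7.1   4.72 -4.02] tcp [ 581.42 -229.71  176.  ] rot [-179.33    0.29   24.83] F [-0.08  0.52  0.37] w 0.08535537494104178
{'vfov': 65.70646984690485, 'cx': 279.4880126495623, 'cy': 202.11612514161413, 'origin': array([ 0.65, -0.2 ,  0.32]), 'orientation': array([163.98,   0.66, -65.11]), 'fish': 1}
```

View pics/w1.png

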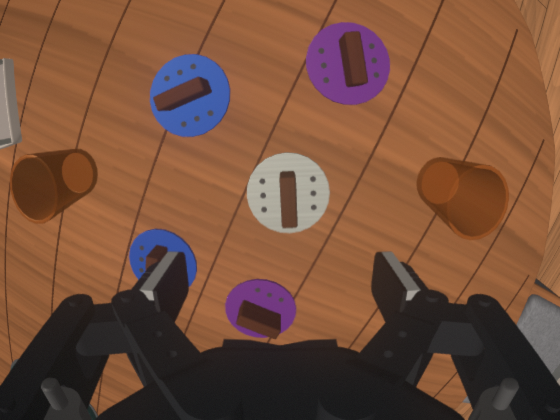

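Wrist view: the grey lid is at (288,193) with its bar nearly vertical in the image. The purple and blue lids are clear of the finger landing spots.

```bash
cat > lid.py <<'E'
from h import *
def lid(c,I,p,zt=.018,zb=.05,rad=60):
    hsv=cv2.cvtColor(I,cv2.COLOR_BGR2HSV); yy,xx=np.mgrid[:I.shape[0],:I.shape[1]]
    near=np.hypot(xx-p[0],yy-p[1])<rad
    b=max(blobs((hsv[...,1]<70)&(hsv[...,2]>110)&near),key=lambda b:b[0][4])
    cnt=max(cv2.findContours(b[2].astype(np.uint8),cv2.RETR_EXTERNAL,cv2.CHAIN_APPROX_NONE)[0],key=len)
    P=np.array([onplane(c,q,zt)[:2] for q in cv2.convexHull(cnt)[:,0]])
    (cx,cy),(a1,a2),_=cv2.fitEllipse((P*1e4).astype(np.float32)); print("plate px",b[1],"ctr mm",cx/10,cy/10,"dia",a1/10,a2/10)
    hull=cv2.fillConvexPoly(np.zeros(I.shape[:2],np.uint8),cv2.convexHull(cnt),1)>0
    d=max(blobs((hsv[...,2]<125)&(hsv[...,1]>70)&hull),key=lambda b:b[0][4])
    dc=cv2.findContours(d[2].astype(np.uint8),cv2.RETR_EXTERNAL,cv2.CHAIN_APPROX_NONE)[0][0]
    Q=np.array([onplane(c,q,zb)[:2] for q in dc[:,0]])
    r=cv2.minAreaRect((Q*1e4).astype(np.float32)); bx=cv2.boxPoints(r)/1e4
    e=[bx[1]-bx[0],bx[2]-bx[1]]; e=max(e,key=np.linalg.norm); a=np.degrees(np.arctan2(e[1],e[0]))
    print("bar px",d[1],d[0],"ctr",np.array(r[0])/10,"size",np.array(r[1])/10,"yaw",a,a+180)
E
python3 -c "
from lid import *
c=np.load('c1.npy',allow_pickle=True).item();I=cv2.imread('pics/w1.png')
lid(c,I,(288,193))"
```

```text
plate px [287.62446859 190.9350496 ] ctr mm 576.884033203125 -239.0700439453125 dia 79.04029541015625 79.32711181640624
bar px [287.93176471 199.34705882] [280 172  17  56 850] ctr [ 579.0753418  -237.73496094] size [49.37423401 13.16131592] yaw 27.685335 207.68533
```

```bash
python3 -c "
from workcell import *
from h import *
delta(sense(),[.577,-.2387,.03],27.3)"
```

```text
t 1.6 rotvec [-0.7   0.32 -2.51] shift [ -5.97   8.22 145.83] tcp [ 580.48 -229.98  175.88] rot [-179.31    0.33   24.8 ] F [-0.29 -0.02 -0.51] w 0.08533676279934474
```

>>> jog_arm:
  plan: [-0.7,0.3,-2.5,-6,8,25,0,0,0,0,0,0,30,0,0,0,0,0,0,25,0,0,0,0,0,0,10,0,0,0,0,0,0,0,0]

```text
t: 2.1
tcp_pos: [0.5742, -0.2427, 0.0852]
ee_rot: [179.8, 0.1, 27.2]
contact_force: [-0.4, 0.5, -0.2]
gripper_width: 0.0857
```

```bash
python3 -c "
from workcell import *
from lid import *
s=sense();delta(s,[.577,-.2387,.03],27.3)
c=calibration('wrist');c['fish']=1;I=capture('wrist');cv2.imwrite('pics/w2.png',I);np.save('c2.npy',c,allow_pickle=True)
r=onplane(c,(280,202),.03);print(r)
# project lid guess by nearest pixel
best=min(((u,v) for u in range(150,420,6) for v in range(100,400,6)),key=lambda q:np.linalg.norm(onplane(c,q,.018)[:2]-[.577,-.2387]));print(best)
lid(c,I,best,rad=110)
"
```

```text
t 2.1 rotvec [ 0.16  0.06 -0.12] shift [ 4.38 -2.48 55.17] tcp [ 574.21 -242.75   85.18] rot [179.84   0.06  27.18] F [-0.43  0.51 -0.23] w 0.08566058554128661
[ 0.59 -0.24  0.03]
(276, 208)
plate px [275.57 204.35] ctr mm 576.89501953125 -238.993701171875 dia 78.97011108398438 79.22884521484374
bar px [274.92 219.67] [ 263  179   24   83 1854] ctr [ 579.48 -237.57] size [50.4 13.1] yaw 27.608042 207.60805
```

View pics/w2.png

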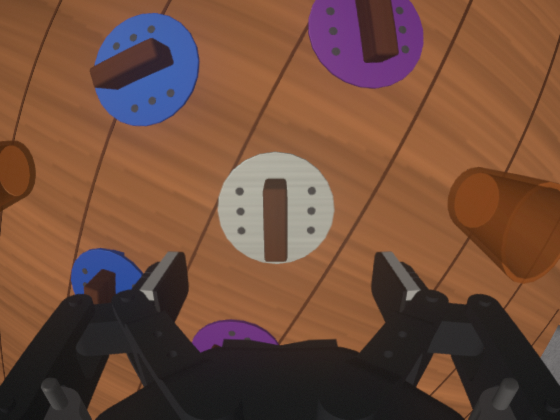

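Wrist view: the lid at (276,207) is between the open fingers, whose pads are at x≈165 and x≈395. Nothing stands under the fingers. Descending.

>>> jog_arm:
  plan: [0,0,0,4,-2,25,0,0,0,0,0,0,24,0,0,0,0,0,0,8,0,0,0,0,0,0,0,0]

```text
t: 2.55
tcp_pos: [0.5812, -0.2429, 0.0366]
ee_rot: [179.1, -0.4, 27.1]
contact_force: [-0.4, 0.2, 0.3]
gripper_width: 0.0855
```

```bash
python3 -c "
from workcell import *
from h import *
delta(sense(),[.577,-.2388,.0225],27.4)"
```

```text
t 2.55 rotvec [ 0.9  -0.44 -0.3 ] shift [-2.03 -5.79 13.99] tcp [ 581.25 -242.88   36.6 ] rot [179.1   -0.44  27.1 ] F [-0.37  0.2   0.35] w 0.0854612641634314
```

>>> jog_arm:
  plan: [0.9,-0.4,-0.3,-2,-5.8,8,0,0,0,0,0,0,6,0,0,0,0,0,0,0,0]

```text
t: 2.85
tcp_pos: [0.5788, -0.2397, 0.0261]
ee_rot: [179.7, -0.2, 27.4]
contact_force: [0.3, -1.1, 0.2]
gripper_width: 0.0854
```

```bash
python3 -c "
from workcell import *
from h import *
delta(sense(),[.577,-.2388,.0225],27.4)"
```

```text
t 2.85 rotvec [ 0.26 -0.23  0.02] shift [-1.22 -1.69  3.6 ] tcp [ 578.84 -239.73   26.11] rot [179.74  -0.23  27.42] F [ 0.26 -1.13  0.22] w 0.08540886293118831
```

>>> jog_arm:
  plan: [0.3,-0.2,0,-1.2,-1.7,3,0,0,0,0,0,0,0,255,0,0,0,0,0,0,255,0,0,0,0,0,0,255,0,0,0,0,0,0,255]
  force: 60

```text
t: 3.35
tcp_pos: [0.5778, -0.2392, 0.0246]
ee_rot: [179.9, -0.1, 27.4]
contact_force: [0.5, 0.2, 0.3]
gripper_width: 0.0283
```

>>> jog_arm:
  plan: [0,0,0,0,0,0,255,0,0,0,0,0,0,255,0,0,0,0,0,0,255]

```text
t: 3.65
tcp_pos: [0.5779, -0.2391, 0.0248]
ee_rot: [179.9, -0.1, 27.4]
contact_force: [-0.3, 0.5, -0.4]
gripper_width: 0.0124
```

```bash
python3 -c "
from workcell import *
from h import *
delta(sense(),[.577,-.2388,.0225],27.4)"
```

```text
t 3.65 rotvec [ 0.07 -0.12  0.02] shift [-0.64 -0.73  2.31] tcp [ 577.9  -239.15   24.81] rot [179.93  -0.12  27.42] F [-0.27  0.49 -0.36] w 0.012412601353138757
```

>>> jog_arm:
  plan: [0,0,0,0,0,-10,255,0,0,0,0,0,-30,255,0,0,0,0,0,-45,255,0,0,0,0,0,-45,255,0,0,0,0,0,-45,255]

```text
t: 4.15
tcp_pos: [0.5718, -0.2362, 0.1935]
ee_rot: [-178.8, 0.8, 27.4]
contact_force: [1.0, 0.0, -1.8]
gripper_width: 0.0128
```

```bash
python3 -c "
from workcell import *
from h import *
s=sense();delta(s,[.5155,.1628,.23],32)
c=calibration('wrist');c['fish']=1;I=capture('wrist');cv2.imwrite('pics/w3.png',I)"
```

```text
t 4.15 rotvec [-1.24  0.73 -4.58] shift [ 133.31 -380.8   -30.31] tcp [ 571.77 -236.2   193.46] rot [-178.79    0.78   27.42] F [ 0.98  0.04 -1.78] w 0.012841004139647645
```

View pics/w3.png

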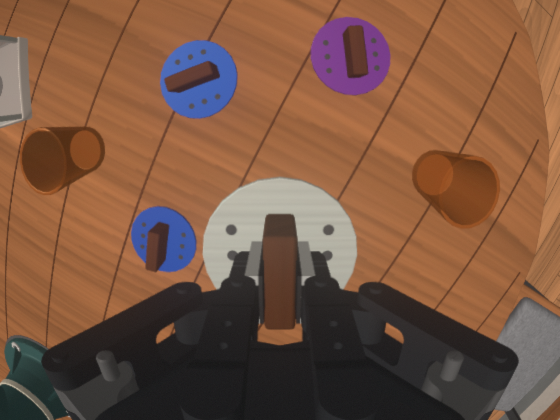

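Wrist view: the lid is held with its bar centred at (280,270) between the pads and parallel to them. Moving to the lantern.

>>> jog_arm:
  plan: [0,0,0,5,-25,-20,255,0,0,0,14,-40,-12,255,0,0,0,14,-40,0,255,-0.5,0.3,-1,14,-40,0,255,0,0,-1,14,-40,0,255]

```text
t: 4.7
tcp_pos: [0.5454, -0.0469, 0.245]
ee_rot: [179.2, -0.6, 28.8]
contact_force: [1.1, 0.5, -2.3]
gripper_width: 0.013
```

>>> jog_arm:
  plan: [0,0,-1,14,-40,0,255,0,0,-1,14,-40,0,255,0,0,0,10,-35,0,255,0,0,0,7,-25,0,255,0,0,0,0,0,0,255]

```text
t: 5.2
tcp_pos: [0.5098, 0.1076, 0.2452]
ee_rot: [179.3, -0.7, 31.3]
contact_force: [0.1, -0.0, -1.7]
gripper_width: 0.0127
```

```bash
python3 -c "
from workcell import *
from h import *
s=sense();delta(s,[.5155,.1628,.23],32)"
```

```text
t 5.2 rotvec [ 0.74 -0.73 -0.66] shift [ 33.43 -44.39  15.05] tcp [509.77 107.57 245.18] rot [179.27  -0.74  31.35] F [ 0.13 -0.01 -1.68] w 0.01269809256011743
```

```bash
python3 -c "
from workcell import *
from h import *
s=sense();c=calibration('wrist');c['fish']=1;I=capture('wrist');cv2.imwrite('pics/w4.png',I);np.save('c4.npy',c,allow_pickle=True);np.save('s4.npy',s,allow_pickle=True)"
```

```text
(no output)
```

View pics/w4.png

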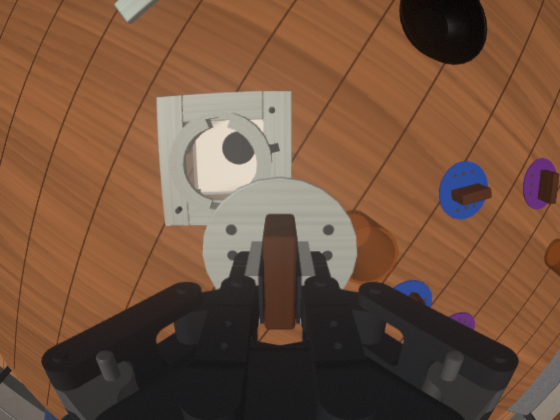

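Wrist view: studs at (272,110) and (179,209), lantern top corners at (157,97), (291,92) and (167,225), and the lid plate rim peaks at (280,178).

```bash
python3 -c "
from h import *
from scipy.optimize import least_squares
np.set_printoptions(precision=2,suppress=True)
I=cv2.imread('pics/w4.png');c=np.load('c4.npy',allow_pickle=True).item();s=np.load('s4.npy',allow_pickle=True).item()
g=cv2.cvtColor(I,cv2.COLOR_BGR2GRAY);hsv=cv2.cvtColor(I,cv2.COLOR_BGR2HSV)
st=[]
for x,y in((272,110),(179,209)):
    w=g[y-8:y+9,x-8:x+9].astype(float);k=np.clip(110-w,0,None);yy,xx=np.mgrid[-8:9,-8:9];q=(x+(k*xx).sum()/k.sum(),y+(k*yy).sum()/k.sum());st.append(onplane(c,q,.136)*1e3);print(q,k.sum())
st=np.array(st);print(st,st.mean(0),np.linalg.norm(st[0]-st[1]),np.degrees(np.arctan2(*(st[0]-st[1])[1::-1])))
C=np.array([onplane(c,q,.131) for q in((157,97),(291,92),(167,225))])*1e3
print('corners',C,'ctr',(C[1]+C[2])/2,[ (np.linalg.norm(C[0]-C[i]),np.degrees(np.arctan2(*(C[i]-C[0])[1::-1]))) for i in(1,2)])
# lid rim: first bright pixel per column scanning inside a band on the free side
r=R.from_euler('xyz',s['ee_rot'],degrees=True);n=r.as_matrix()[:,2];p0=s['tcp_pos']-n*(.018-.0248)
def onp(q,p):
    d=ray(c,q);o=np.asarray(c['origin']);X=o+d*(n@(p-o))/(n@d);return r.inv().apply(X-s['tcp_pos'])*1e3
m=(hsv[...,1]<60)&(hsv[...,2]>110)
E=[]
for y in range(200,262,3):
    E.append(onp((np.where(m[y,300:400])[0].max()+300.5,y),p0-n*.0)) 
for y in range(232,262,3):
    E.append(onp((np.where(m[y,150:250])[0].min()+149.5,y),p0))
E=np.array(E)[:,:2]
f=least_squares(lambda v:np.hypot(*(E-v[:2]).T)-40,[0,0],loss='soft_l1');print('lid ctr tool',f.x,np.abs(f.fun).max())
pb=s['tcp_pos']-n*(.05-.0248)
b=(hsv[...,1]>60)&(hsv[...,2]<140)
for y in(220,250,280,310):
    xs=np.where(b[y,258:302])[0]+258;print(y,xs.min(),xs.max(),onp((xs.min(),y),pb),onp((xs.max(),y),pb))
for q in((280,214),(280,329)):print(onp(q,pb))
"
```

```text
(np.float64(271.798828125), np.float64(109.978515625)) 512.0
(np.float64(178.64994425863992), np.float64(209.42028985507247)) 897.0
[[569.57 148.73 136.  ]
 [461.42 174.13 136.  ]] [515.49 161.43 136.  ] 111.09385310876205 -13.219759669453365
corners [[533.07 236.14 131.  ]
 [589.64 143.49 131.  ]
 [441.   177.71 131.  ]] ctr [515.32 160.6  131.  ] [(np.float64(108.54890743858286), np.float64(-58.59095046695789)), (np.float64(109.0503212996336), np.float64(-147.6045338666862))]
lid ctr tool [-2.1   0.48] 0.8928249763907203
220 266 293 [ 28.78  -4.68 -25.2 ] [ 28.79   5.6  -25.2 ]
250 262 297 [ 16.26  -6.42 -25.2 ] [ 16.28   7.37 -25.2 ]
280 263 295 [  2.67  -6.28 -25.2 ] [  2.68   6.84 -25.2 ]
310 264 295 [-12.42  -6.17 -25.2 ] [-12.41   7.18 -25.2 ]
[ 31.19   0.65 -25.2 ]
[-22.95   0.74 -25.2 ]
```

>>> jog_arm:
  plan: [0.7,-0.7,-0.4,15,-20,5,255,0,0,0,14,-18,10,255,0,0,0,4,-5,5,255,0,0,0,0,0,5,255,0,0,0,0,0,0,255]

```text
t: 5.75
tcp_pos: [0.5177, 0.1561, 0.2199]
ee_rot: [179.6, 0.0, 31.3]
contact_force: [0.1, -0.1, -1.4]
gripper_width: 0.0127
```

```bash
python3 -c "
from workcell import *
from h import *
s=sense();delta(s,[.5163,.1624,.195],31.8)"
```

```text
t 5.75 rotvec [ 0.38  0.04 -0.45] shift [ 2.14 -6.29 24.88] tcp [517.68 156.07 219.92] rot [179.62   0.04  31.35] F [ 0.05 -0.05 -1.36] w 0.01272668728304749
```

>>> jog_arm:
  plan: [0.4,0,-0.4,2,-6.3,12,255,0,0,0,0,0,12,255,0,0,0,0,0,3,255,0,0,0,0,0,0,255]

```text
t: 6.15
tcp_pos: [0.5162, 0.1597, 0.1906]
ee_rot: [180.0, 0.1, 31.5]
contact_force: [0.2, -0.1, -1.7]
gripper_width: 0.0127
```

```bash
python3 -c "
from workcell import *
from h import *
s=sense();delta(s,[.5163,.1624,.18],31.8)"
```

```text
t 6.15 rotvec [ 0.01  0.09 -0.26] shift [ 1.55 -2.28 10.64] tcp [516.18 159.66 190.64] rot [179.99   0.09  31.54] F [ 0.16 -0.12 -1.7 ] w 0.012674340961851039
```

>>> jog_arm:
  plan: [0,0,-0.3,1.5,-2.3,3,255,0,0,0,0,0,3,255,0,0,0,0,0,0,255]

```text
t: 6.45
tcp_pos: [0.5164, 0.1624, 0.1845]
ee_rot: [180.0, 0.1, 31.8]
contact_force: [0.8, 0.0, -2.3]
gripper_width: 0.0128
```

```bash
python3 -c "
from workcell import *
from h import *
s=sense();delta(s,[.5163,.1624,.162],31.8)
c=calibration('wrist');c['fish']=1;I=capture('wrist');cv2.imwrite('pics/w5.png',I);cv2.imwrite('pics/s5.png',np.hstack([cv2.resize(capture('scene')[105:205,220:330],(396,360),interpolation=2),cv2.resize(capture('side')[205:305,265:375],(396,360),interpolation=2)]))"
```

```text
t 6.45 rotvec [0.03 0.05 0.05] shift [-0.07 -0.11 22.47] tcp [516.43 162.36 184.47] rot [179.97   0.05  31.85] F [ 0.83  0.01 -2.34] w 0.012839189603091382
```

View pics/s5.png

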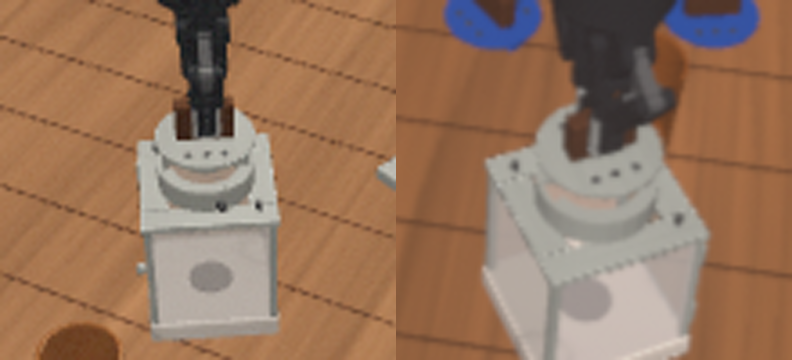

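Scene and side crops show the lid level just above the collar and centred over it in both views. Lowering in small steps.

>>> jog_arm:
  plan: [0,0,0,0,0,4,255,0,0,0,0,0,4,255,0,0,0,0,0,3,255,0,0,0,0,0,2,255]

```text
t: 7.0
tcp_pos: [0.5172, 0.1626, 0.172]
ee_rot: [179.9, -0.1, 31.9]
contact_force: [0.3, 0.3, -0.6]
gripper_width: 0.0126
```

```bash
python3 -c "
from workcell import *
from h import *
s=sense();delta(s,[.5163,.1624,.162],31.8)"
```

```text
t 7.0 rotvec [ 0.08 -0.1   0.05] shift [-0.86 -0.3  10.03] tcp [517.17 162.6  172.03] rot [179.92  -0.1   31.85] F [ 0.31  0.27 -0.57] w 0.012639897298186143
```

>>> jog_arm:
  plan: [0,-0.1,0,-0.6,-0.2,3,255,0,0,0,0,0,3,255,0,0,0,0,0,2,255]

```text
t: 7.3
tcp_pos: [0.5164, 0.1624, 0.163]
ee_rot: [179.9, 0.0, 31.9]
contact_force: [-0.6, 0.3, -2.1]
gripper_width: 0.0129
```

```bash
python3 -c "
from workcell import *
from h import *
s=sense();delta(s,[.5163,.1624,.162],31.8)"
```

```text
t 7.3 rotvec [0.07 0.04 0.05] shift [-0.03 -0.06  1.01] tcp [516.35 162.36 163.01] rot [179.93   0.04  31.85] F [-0.6   0.35 -2.1 ] w 0.01294827127222539
```

>>> jog_arm:
  plan: [0,0,0,0,0,1,255,0,0,0,0,0,1,255]

```text
t: 7.5
tcp_pos: [0.5162, 0.1623, 0.1618]
ee_rot: [179.9, 0.0, 31.8]
contact_force: [-3.3, -1.6, 6.1]
gripper_width: 0.0131
```

>>> jog_arm:
  plan: [0,0,0,0,0,1,255,0,0,0,0,0,0,255]

```text
t: 7.7
tcp_pos: [0.5165, 0.1624, 0.1619]
ee_rot: [179.9, -0.1, 31.9]
contact_force: [-0.6, -0.3, -2.5]
gripper_width: 0.0132
```

>>> jog_arm:
  plan: [0,0,4,0,0,0.4,255,0,0,5,0,0,0.4,255,0,0,5,0,0,0.4,255,0,0,5,0,0,0.4,255]

```text
t: 8.1
tcp_pos: [0.5172, 0.1619, 0.1618]
ee_rot: [179.8, -0.2, 12.2]
contact_force: [-1.8, -1.1, 2.7]
gripper_width: 0.013
```

```bash
python3 -c "
from workcell import *
from h import *
s=sense();delta(s,[.5163,.1618,.1619],-13.2);print(s['torque'])"
```

```text
t 8.1 rotvec [ 0.11 -0.25 25.36] shift [-0.91 -0.06 -0.09] tcp [517.2  161.93 161.81] rot [179.84  -0.22  12.16] F [-1.76 -1.1   2.73] w 0.012987602784429017
[-0.15  0.4   0.06]
```

>>> jog_arm:
  plan: [0,-0.2,5,-0.6,0,0.3,255,0,0,5,0,0,0.3,255,0,0,5,0,0,0.3,255,0,0,4,0,0,0.3,255,0,0,3,0,0,0.3,255]

```text
t: 8.6
tcp_pos: [0.5175, 0.1615, 0.1618]
ee_rot: [179.9, -0.2, -10.8]
contact_force: [-1.0, -1.3, 2.1]
gripper_width: 0.0128
```

```bash
python3 -c "
from workcell import *
from h import *
s=sense();delta(s,[.5163,.1618,.1619],-13.2);print(s['torque'],s['qd'])"
```

```text
t 8.6 rotvec [ 0.1  -0.25  2.4 ] shift [-1.25 -0.02 -0.12] tcp [517.53 161.55 161.79] rot [179.89  -0.25 -10.8 ] F [-1.   -1.26  2.07] w 0.012832660356452152
[-0.13  0.4   0.05] [-0.12 -0.07  0.06 -0.23 -0.09 30.89]
```

>>> jog_arm:
  plan: [0,-0.2,1.8,-0.8,0,0,255,0,0,0,0,0,0,255,0,0,0,0,0,0,255]

```text
t: 8.9
tcp_pos: [0.5171, 0.1616, 0.1618]
ee_rot: [179.9, -0.1, -12.7]
contact_force: [-0.8, -1.3, 1.0]
gripper_width: 0.0127
```

```bash
python3 -c "
from workcell import *
from h import *
s=sense();delta(s,[.5163,.1618,.1619],-13.2);print(s['torque'],s['qd'])
c=calibration('wrist');c['fish']=1;np.save('c6.npy',c,allow_pickle=True);cv2.imwrite('pics/w6.png',capture('wrist'))
A,B=capture('scene'),capture('side');cv2.imwrite('pics/A6.png',A);cv2.imwrite('pics/B6.png',B)
cv2.imwrite('pics/s6.png',np.hstack([cv2.resize(A[125:180,245:310],(390,330),interpolation=2),cv2.resize(B[225:290,283:360],(390,330),interpolation=2)]))"
```

```text
t 8.9 rotvec [ 0.09 -0.1   0.53] shift [-0.86 -0.02 -0.12] tcp [517.13 161.59 161.78] rot [179.91  -0.1  -12.67] F [-0.76 -1.26  1.  ] w 0.012650501193309013
[0.02 0.16 0.03] [ 0.02  0.04 -0.01  0.07 -0.08 -0.04]
```

View pics/s6.png

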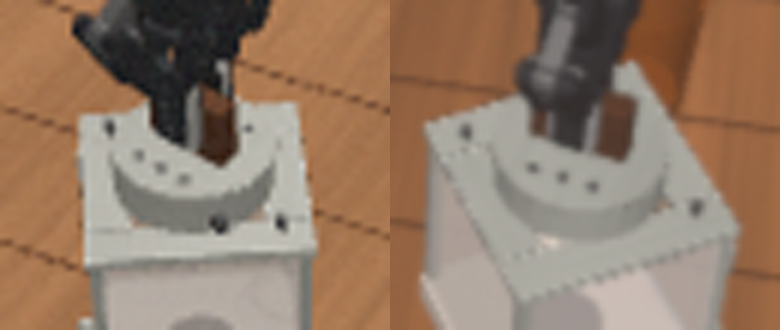

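View pics/w6.png

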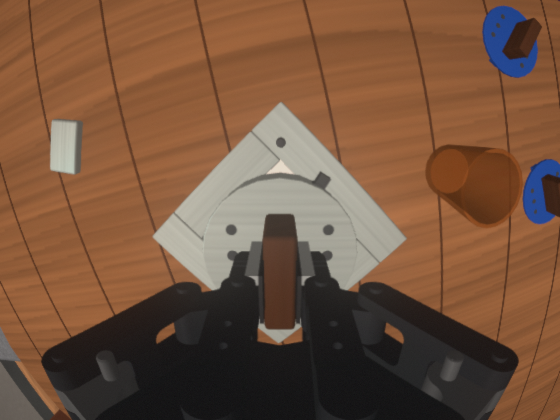

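Final views: the plate sits flat on the collar in both crops. In the wrist view the bar axis (x≈280) points at the stud (280,142), so the lid is half-way and still gripped. Handing in.

```bash
python3 -c "
from workcell import *
s=sense();print(s['t'],s['ee_rot'],s['contact_force'],s['gripper_width']);print(sign_off())"
```

```text
9.05 [ 1.79903010e+02 -1.01995220e-01 -1.26883698e+01] [-0.03409448 -1.22242335  0.23968255] 0.012919996023796718
the job is handed in; nothing more can be done
None
```

The grey steel lid is on the lantern, turned about 44.5° clockwise, and the arm is still gripping it. I handed the job in at 9.05 s.

- **Seating:** the lugs went through the slots without jamming. Pressing down met about 6 N at the predicted seated height (within about 0.1 mm), and the plate looks flat on the collar in both camera views.
- **Half-way position:** the tool ended at −12.7°, against the −13.2° I measured for the line through the studs. In the wrist view the bar points straight at the visible stud. That leaves it well short of the 60° where the latch starts to be pushed. I did not measure the latch itself.
- **Holding:** the arm was at rest, with about 1 N of contact force and a 12.9 mm grip on the bar. The bar is nominally 14 mm thick, so the gripper reads slightly low, but the lid did not slip.
- **Other objects:** I sent nothing near the bowl, lighter case or tumblers and felt no unexpected contact. I did not re-measure their positions at the end.

No check failed.

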